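# Gauge a sample tube: go, then no-go

## Robot

A 6-joint arm with a two-finger parallel gripper is mounted at the origin on a cart in front of the work surface, level with it; the furniture and walls round the work are solid. World frame = base frame: x ahead of the robot, y to its left, z up, the work surface at z = 0. Lengths are in m, angles in degrees, forces in N, time in s.
With the tool pointing down it reaches from about 0.35 to 0.875 m from the base axis. Payload 4.2 kg.
Tool frame: the origin (TCP) lies midway between the tips of the shut fingers; the grasp point (between the pads) lies 19 mm behind it; z points along the fingers, y is the line along which they close (so a half turn about z gives the same grasp; the last joint's range is limited). The gripper opens to 87 mm and grips with 3 to 60 N. Pads are 19 mm wide; open, the fingers measure 117 mm over their backs; the gripper's body (75 mm by 190 mm) begins 51 mm behind the grasp point.
Start: joints at [88.384, 22.042, 0.453, 0, -68.411, -14.817], TCP at [0.177, 0.599, 0.223] pointing down, gripper open.
Joint ranges: [-179.83, 179.83], [-69.29, 118.12], [-61.27, 80.66], [-181.25, 117.63], [-171.15, -9.14], [-177.46, 177.46]. Speed limits (degrees/s): [159.86, 159.86, 180, 180, 180, 180].

## Interface

Orientations are given as [roll, pitch, yaw] about the fixed x, y, z axes, in that order (R = Rz(yaw) Ry(pitch) Rx(roll)).
In Python, from workcell import env gives the robot as it stands. The module is installed in compiled form; this text tells all that it offers. Calls block until the motion is done:
- env.goto(position, orientation): joint-space move of the TCP to a pose.
- env.move_straight(position, rotation=None, rate=0.15, force_limit=None): straight line of the TCP; rotation=None keeps the orientation; rate is the mean speed in m/s. With force_limit (N) it stops when the force on the tool has changed by that much, and returns True; else False.
- env.set_joints(angles): joint-space move.
- env.gripper_to(opening, grasp_force=None): opening from 0.0 (shut) to 1.0 (fully open); grasp_force is the grip in N (None keeps the last); returns when the fingers have stopped.
- env.dwell(seconds).
- env.inverse_kinematics(position, orientation): joint angles nearest the present ones, or None.
- env.read_state(): the state.
- env.grab_frame(name): name is "scene" or "top" or "wrist"; returns a dict with "image" (480x640x3 uint8, blue, green, red), "fx", "fy", "cx", "cy" (pixels), "position" and "orientation" of the camera in the world. Camera axes: x right, y up, looking along -z (the intrinsics and any distortion apply to the point x, -y, -z); pixel columns grow to the right and rows downward; lengths in m; the calibration is good to about 2 mm. A picture is of the moment at which its call begins. There is no depth.
A pose or a line that the arm cannot do raises env.Unreachable and nothing moves.
- env.close_job(): hands the job in; it is judged then, once.
Trained networks look in a picture, given as the dict that the camera call returned (one of the last four; its "shot" number tells which), for a name from the list of things; names that differ only in an ending like _2 or _b are one class to them, and where a whole thing is asked for, a point or a joint stands for the part that bears it (a point fixed in the world has none). Each returns a list of dicts, best first, with "score" (0 to 1); they miss things now and then, are a little off and sometimes report something else, mostly with a low value. They report only what shows in the picture. A call takes as long as a camera call.
- env.search_frame(picture, thing): "xyz" ([x, y, z] in m, in world coordinates, good to about 4 mm: the middle of the surface that is visible of it).
- env.trace(picture, thing): "mask" (480x640 bool, what is visible of it).
The state is a dict: "clock": time; "joint_positions": joint angles; "qvel": joint speeds; "joint_torque": joint torques, N m; "position": TCP position; "tool_rot": TCP orientation; "force": force on the tool from outside, world axes, zero at the start; "wrist_torque": the same for the moment, N m; "opening": opening from 0.0 (shut) to 1.0 (fully open); "finger_force": force on a finger pad.
Only numpy, scipy, OpenCV 4.12 (cv2) and the standard library are available. Lean on these libraries where they do the work, as an engineer would, in place of code of your own. Each camera call takes 0.05 s, during which the arm holds its last target. There are 200 camera calls.

## Task

Check the sample tube that stands alone in the single-hole block: hold it upright, clear of the gauge's base plate, and push it from the open end through the wider (go) gap of the steel gauge and on across the pocket until the narrower (no-go) gap stops it. Press it there with about 6 N for a second, never pressing the glass on the gauge with more than 11 N. Then lift it out and stand it, seated and released, in the empty middle hole of the three-hole block, leaving the other tubes, the specimen cup and the tape roll where they are.

Things in the scene. Friction and masses are not known exactly. Their poses are not given: they have to be found in the camera images.
- tube: The stoppered tube to check, alone in the single-hole block. 110 mm tall, 11 to 17 g; straight body 13.2 mm in diameter up to 90 mm, then the 17.2 mm stopper. Origin: centre of the bottom end; z runs up the tube. Stands 34 mm deep in its hole (bottom 6 mm above the worktop) with 1 mm of play, so it may lean a little. Grip the body 60 to 85 mm above its bottom.
- gauge: Rigid snap gauge, fixed: base plate 150 x 70 mm (x from -67 to +83), 8 mm thick, with two pairs of upright steel jaws in line, tops 48 mm above the worktop, open above and at the ends. Origin: on the worktop, x runs along the middle of both gaps in the pushing direction, z up. The tube enters upright at the -x end; bottom 13 to 30 mm above the worktop clears everything.
- go_gap (a point): Middle of the go gap, at the height of the jaw tops (gauge x = -27.5, y = 0, z = 48 mm; axes as the gauge). Go jaws: gauge x = -45 to -10 mm, gap 15.0 mm. Then an open pocket, then the no-go jaws, gap 9.0 mm, 34 mm long, on a carriage clamped at an unmeasured setting: their front is anywhere from gauge x = +22 to +36 mm and stops the tube's axis 2 mm before it. All jaws have rounded ends; none gives way.
- stand: Grey plastic block 56 x 56 x 40 mm, fixed, with one round hole in the middle, 15.2 mm in diameter and 34 mm deep, in which the tube stands at first. Origin: centre of its underside, on the worktop.
- rack: Grey block 50 x 150 x 40 mm (x, y, z), fixed, with three round holes 16.2 mm in diameter, 34 mm deep (floor 6 mm above the worktop), in a row along its y at -50, 0 and +50 mm. The middle one (y = 0) is empty and is where the tube must end. Origin: centre of its underside, on the worktop, straight below the middle hole.
- rack_tube_a: Another sample tube like the first, 110 mm tall, standing in the rack's hole at y = -50 mm. Origin at its bottom.
- rack_tube_b: Another sample tube like the first, 110 mm tall, standing in the rack's hole at y = +50 mm. Origin at its bottom.
- specimen_cup: Clear specimen cup with screw lid, 62 mm in diameter, 61 mm tall; a bystander, stands behind the gauge. Origin: centre of its underside.
- tape: Small upright roll of brown tape, 36 mm in diameter, 46 mm tall; a bystander, stands behind the gauge. Origin: centre of its underside.

How it is judged (in metres and radians):
On the way, in this order (a step that is already met when the one before it is completed fails the run):
1. the tube is low at the open (-x) end of the gauge, before the go jaws (x of tube in the frame of gauge between -0.085 and -0.047 m and y of tube in the frame of gauge between -0.012 and 0.012 m and z of tube in the frame of gauge below 0.035 m), for 0.05 s.
2. the tube is upright between the go jaws, its bottom less than 35 mm above the worktop (x of tube in the frame of gauge between -0.036 and -0.018 m and y of tube in the frame of gauge between -0.004 and 0.004 m and z of tube in the frame of gauge below 0.035 m), for 0.05 s.
3. the tube has passed through the go gap into the pocket (x of tube in the frame of gauge between -0.003 and 0.012 m and y of tube in the frame of gauge between -0.01 and 0.01 m and z of tube in the frame of gauge below 0.035 m), for 0.05 s.
4. the tube is pressed against the no-go jaws (contact forces of more than 4 N, its bottom clear of the base plate) for 0.4 s and is stopped there (x of tube in the frame of gauge between 0.014 and 0.04 m and y of tube in the frame of gauge between -0.006 and 0.006 m and z of tube in the frame of gauge between 0.009 and 0.035 m and contact force between tube and gauge above 4 N), for 0.4 s.
At the end, for the whole second after the job is handed in: The tube stands released and at rest in the middle hole of the three-hole block: axis at the bottom within 4 mm of the hole's axis, bottom end lower than 10 mm above the worktop, leaning less than 0.15 rad (horizontal distance between tube and rack below 0.004 m and height (world z) of tube below 0.01 m and angle between tube's own z axis and vertical below 0.15 rad and linear speed of tube below 0.02 m/s and contact force between tube and the fingers below 0.1 N); the robot touches nothing.
It fails at once if the contact forces of the tube on the gauge, added up over both jaws that wedge it, pass 20 N (a push of about 11 N) (contact force between tube and gauge above 20 N).
It fails at once if the tube leans more than 0.2 rad while it is low in the gauge (x of tube in the frame of gauge between -0.045 and 0.065 m and y of tube in the frame of gauge between -0.015 and 0.015 m and z of tube in the frame of gauge below 0.035 m and angle between tube's own z axis and vertical above 0.2 rad).
It fails at once if the tube is tipped over (more than 0.7 rad from upright) (angle between tube's own z axis and vertical above 0.7 rad).
It fails at once if another tube, the specimen cup or the tape roll is moved by more than 30 mm (distance of any of rack_tube_a, rack_tube_b, specimen_cup, tape from where it was at the start of the episode above 0.03 m).
It also fails if it takes over 67 s, if anything falls off the work surface, if the arm or the gripper's body presses on something with over 40 N, if the wrist force passes 120 N, or if a joint passes its speed limit or range.

## Working session

There is one attempt and no reset: what is moved stays moved. The work goes in short steps, each a Python script; the robot and the scene stay as the last script left them, time stands still between calls to the robot, and variables do not carry over. Pictures are saved under pics/ and viewed, at most 10 in all, crops included, and the job is handed in when it is done.

```bash
mkdir -p pics; python3 - <<'E'
from workcell import env
import cv2,numpy as np
s=env.read_state();print({k:np.round(v,3).tolist() for k,v in s.items()})
for n in("top","scene"):
    p=env.grab_frame(n);cv2.imwrite(f"pics/{n}0.png",p["image"])
    print(n,p["fx"],p["fy"],p["cx"],p["cy"],p["position"],p["orientation"],[k for k in p])
    for t in("tube","gauge","stand","rack","rack_tube_a","specimen_cup","tape"):
        print(t,[(np.round(d["xyz"],3).tolist(),round(d["score"],2)) for d in env.search_frame(p,t)][:4])
E
```

```text
{'clock': 0.0, 'joint_positions': [88.384, 22.092, 0.381, -0.029, -68.411, -14.817], 'qvel': [0.033, 0.018, -0.0, -0.014, 0.025, -0.048], 'joint_torque': [0.001, -39.067, 18.74, 4.22, 0.011, -0.0], 'position': [0.177, 0.599, 0.221], 'tool_rot': [179.875, -0.006, -16.443], 'force': [0.707, -0.349, 1.129], 'wrist_torque': [0.045, 0.005, 0.03], 'finger_force': 0.0, 'opening': 1.001}
top 454.4894431525973 454.4894431525973 326.03473735823025 236.06318236512917 [ 0.47502006 -0.02336988  1.20337865] [  3.53665047   1.29380345 -90.14578828] ['image', 'fx', 'fy', 'cx', 'cy', 'position', 'orientation', 'shot']
tube [([0.511, -0.268, 0.116], 0.44)]
gauge [([0.553, -0.026, 0.009], 0.58)]
stand [([0.506, -0.261, 0.042], 0.65)]
rack [([0.497, 0.289, 0.04], 0.79), ([0.512, -0.268, 0.116], 0.6)]
rack_tube_a []
specimen_cup [([0.654, -0.15, 0.063], 0.93)]
tape [([0.649, 0.139, 0.047], 0.75)]
scene 434.7101626992169 434.7101626992169 316.40560479576874 238.24578069078356 [ 0.12598942 -0.67553783  0.66930591] [ 53.62434098  -1.02430185 -32.54515121] ['image', 'fx', 'fy', 'cx', 'cy', 'position', 'orientation', 'shot']
tube [([0.507, -0.273, 0.083], 0.82), ([0.486, 0.344, 0.082], 0.37)]
gauge [([0.54, -0.036, 0.01], 0.89)]
stand [([0.497, -0.282, 0.043], 0.72), ([0.504, 0.241, 0.085], 0.68)]
rack [([0.489, 0.27, 0.035], 0.88)]
rack_tube_a [([0.505, 0.239, 0.086], 0.68), ([0.49, 0.346, 0.082], 0.46)]
specimen_cup [([0.64, -0.157, 0.056], 0.6)]
tape [([0.648, 0.127, 0.029], 0.78), ([0.64, -0.158, 0.059], 0.52)]
```

View pics/top0.png

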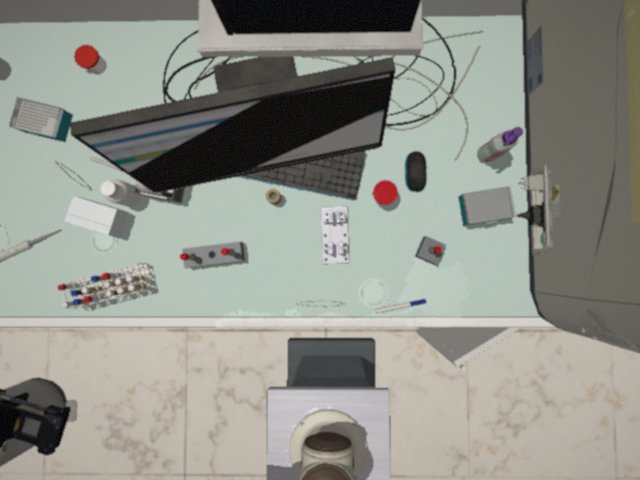

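View pics/scene0.png

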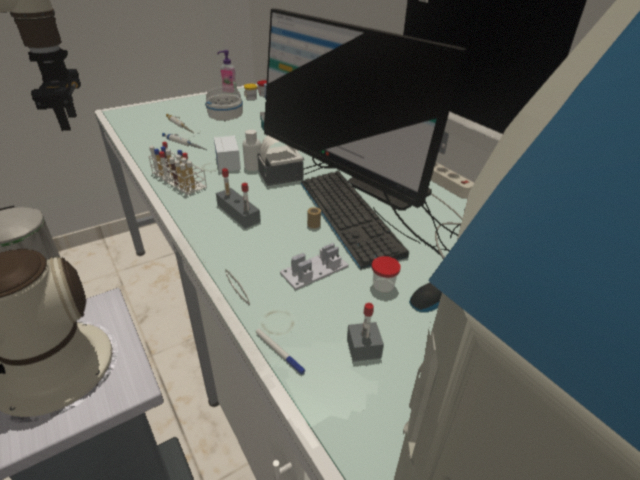

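The tube and its stand are at about (435,250) in the top view, the gauge at (335,235) with its long axis roughly along world x, and the rack at (212,253) with its middle hole empty. I'll look closer with the wrist camera.

```bash
python3 - <<'E'
from workcell import env
import cv2,numpy as np
for n,p in(("rack",[.48,.29,.30]),("gauge",[.50,-.026,.30]),("stand",[.48,-.265,.30])):
  for yaw in(90,-90):
    q=env.inverse_kinematics(p,[180,0,yaw]);print(n,yaw,None if q is None else np.round(q,1))
yaw=-90
for n,p in(("rack",[.47,.29,.30]),("gauge",[.50,-.026,.30]),("stand",[.47,-.265,.30])):
    env.goto(p,[180,0,yaw]); env.dwell(.2)
    f=env.grab_frame("wrist");cv2.imwrite(f"pics/w_{n}.png",f["image"])
    np.save(f"pics/w_{n}.npy",{k:v for k,v in f.items() if k!="image"},allow_pickle=True)
    print(n,f["fx"],f["cx"],f["cy"],np.round(f["position"],4),np.round(f["orientation"],2))
    for t in("tube","gauge","go_gap","stand","rack"):
        print(t,[(np.round(d["xyz"],3).tolist(),round(d["score"],2)) for d in env.search_frame(f,t)][:4])
print(env.read_state()["clock"])
E
python3 -c "
import cv2,numpy as np
a=[cv2.imread(f'pics/w_{n}.png') for n in('rack','gauge','stand')]
cv2.imwrite('pics/m.png',np.vstack([np.hstack([cv2.resize(a[0],(400,300)),cv2.resize(a[2],(400,300))])]))"
```

```text
rack 90 [ 47.7  13.2  -1.1   0.  -75.7 132.3]
rack -90 [ 47.7  13.2  -1.1   0.  -75.7 -47.7]
gauge 90 [ 15.6   7.   -8.8   0.  -74.2 164.4]
gauge -90 [ 15.6   7.   -8.8   0.  -74.2 -15.6]
stand 90 [ -12.    11.9   -2.8    0.   -75.3 -168. ]
stand -90 [-12.   11.9  -2.8   0.  -75.3  12. ]
rack 387.42155379998815 318.9350297404283 239.90650361682785 [0.4691 0.214  0.4612] [-1.6290e+01  3.0000e-02 -1.7994e+02]
tube []
gauge []
go_gap []
stand []
rack [([0.501, 0.292, 0.041], 0.59)]
gauge 387.42155379998815 318.9350297404283 239.90650361682785 [ 0.4997 -0.1018  0.4613] [-1.6310e+01  4.0000e-02 -1.7993e+02]
tube []
gauge [([0.554, -0.022, 0.009], 0.87)]
go_gap [([0.555, -0.023, 0.009], 0.88)]
stand [([0.554, -0.025, 0.01], 0.18)]
rack [([0.505, 0.22, 0.027], 0.58), ([0.652, -0.15, 0.057], 0.17)]
stand 387.42155379998815 318.9350297404283 239.90650361682785 [ 0.4699 -0.3407  0.4616] [-1.631e+01  7.000e-02 -1.799e+02]
tube [([0.507, -0.267, 0.116], 0.78)]
gauge [([0.551, -0.022, 0.029], 0.81)]
go_gap [([0.553, -0.019, 0.03], 0.72)]
stand [([0.508, -0.274, 0.044], 0.77)]
rack []
6.05
```

View pics/w_gauge.png

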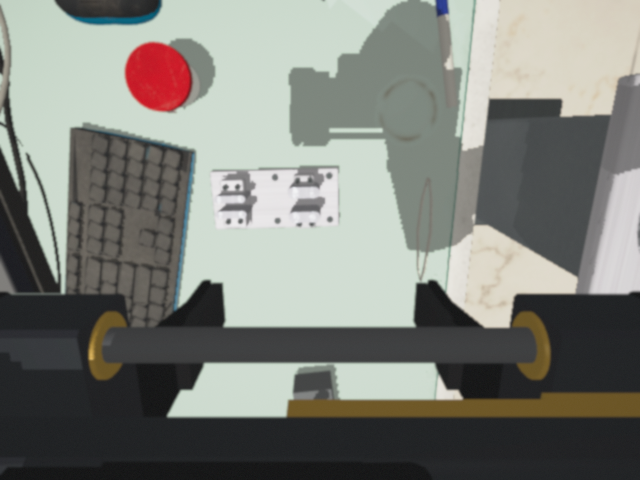

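View pics/m.png

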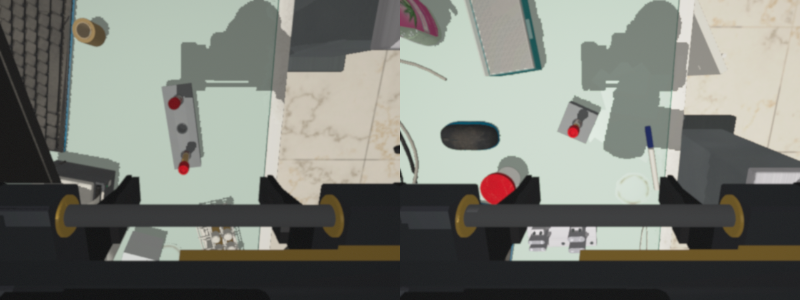

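```bash
python3 - <<'E'
import cv2,numpy as np
c=lambda n,x,y,w,h,s:cv2.resize(cv2.imread(f'pics/w_{n}.png')[y:y+h,x:x+w],None,fx=s,fy=s,interpolation=cv2.INTER_CUBIC)
g=c('gauge',205,160,140,75,5.7)[:, :798]
r=c('rack',250,120,80,166,1.0); 
a=cv2.resize(c('rack',245,120,100,166,1),None,fx=1,fy=1)
print(g.shape);cv2.imwrite('pics/g1.png',g)
rr=np.rot90(c('rack',245,125,100,165,2.4)); s=c('stand',235,145,96,100,2.4)
o=np.zeros((245,800,3),np.uint8);o[:240,:396]=rr;o[:240,400:630]=s
cv2.imwrite('pics/rs.png',o)
E
```

```text
(428, 798, 3)
```

View pics/g1.png

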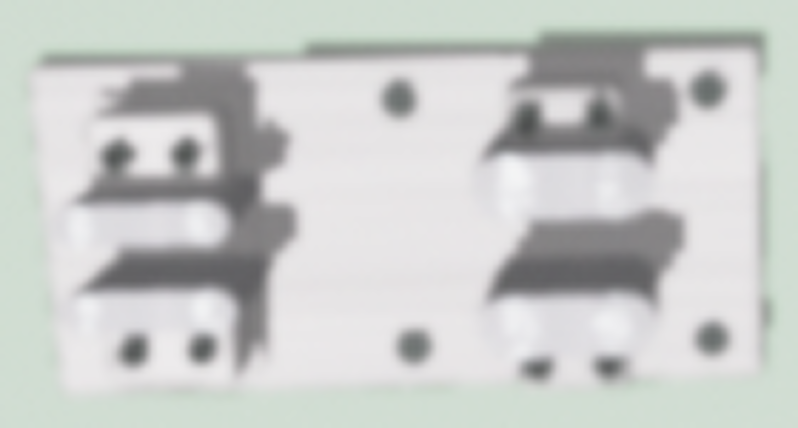

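View pics/rs.png

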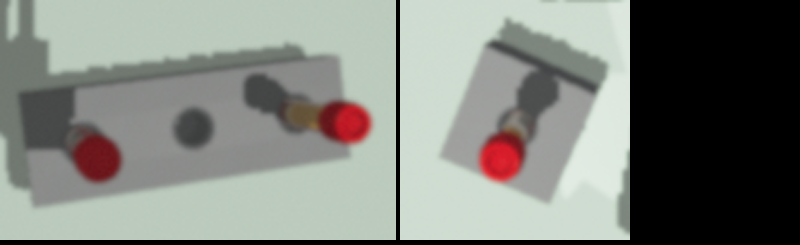

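The right-hand (near-robot) jaw pair has the wider gap, with inner edges at rows 218 and 290 of the crop. The left pair's edges are at 247 and 290, so it is the no-go pair and gauge +x runs roughly along world +x. Rack middle hole is at (193,128) in its crop, stopper at (500,158). Now I'll convert these pixels to positions.

```bash
cat > h.py <<'E'
import numpy as np
from scipy.spatial.transform import Rotation as R
def ray(f,u,v,z):
    d=R.from_euler('xyz',f["orientation"],degrees=True).apply([(u-f["cx"])/f["fx"],-(v-f["cy"])/f["fy"],-1.])
    p=np.array(f["position"]);return p+d*(z-p[2])/d[2]
def fr(p,o,yaw):  # world xy -> frame
    c,s=np.cos(yaw),np.sin(yaw);d=np.array(p[:2])-o[:2];return np.array([c*d[0]+s*d[1],-s*d[0]+c*d[1]])
E
python3 - <<'E'
from h import *
L=lambda n:np.load(f'pics/w_{n}.npy',allow_pickle=True).item()
g=L('gauge');G=lambda u,v,z:np.round(ray(g,205+u/5.7,160+v/5.7,z)[:2],4)
for n,a in dict(TL=(35,65,.008),TR=(757,48,.008),BL=(62,390,.008),BR=(760,372,.008),go=(570,254,.048),goF=(655,254,.048),goB=(485,254,.048),nogo=(150,268.5,.048),nogoF=(232,268,.048),nogoB=(68,268,.048)).items():print(n,G(*a))
r=L('rack');Q=lambda i,j,z:np.round(ray(r,245+(239-j)/2.4,125+i/2.4,z)[:2],4)
print('hole',Q(193,128,.04),'c',[Q(*p,.04) for p in((20,92),(335,57),(350,157),(35,207))],'ta',Q(98,158,.116),'tb',Q(349,122,.116))
s=L('stand');S=lambda u,v,z:np.round(ray(s,235+u/2.4,145+v/2.4,z)[:2],4)
print('tube',S(101,158,.116),'hole',S(118,126,.04),'c',[S(*p,.04) for p in((92,42),(200,92),(150,203),(42,157))])
E
```

```text
TL [ 0.6249 -0.0518]
TR [ 0.4781 -0.0554]
BL [0.6244 0.0165]
BR [0.4765 0.0124]
go [ 0.515  -0.0207]
goF [ 0.4988 -0.0208]
goB [ 0.5311 -0.0207]
nogo [ 0.5949 -0.0178]
nogoF [ 0.5793 -0.0179]
nogoB [ 0.6105 -0.0179]
hole [0.4998 0.2974] c [array([0.4826, 0.2207]), array([0.4669, 0.3667]), array([0.5152, 0.3745]), array([0.5331, 0.2271])] ta [0.5046 0.2471] tb [0.493  0.3451]
tube [ 0.5083 -0.267 ] hole [ 0.5085 -0.2657] c [array([ 0.5192, -0.3036]), array([ 0.471 , -0.2814]), array([ 0.4944, -0.2293]), array([ 0.544 , -0.2512])]
```

```bash
python3 - <<'E'
from workcell import env
from h import *
import cv2
yaw=-88.3;o=[180,0,yaw]
env.goto([.5084,-.2662,.16],o)
env.move_straight([.5084,-.2662,.059],rate=.08,force_limit=8)
s=env.read_state();print(s["position"],s["tool_rot"],s["force"])
env.gripper_to(0.0,25);s=env.read_state();print(s["opening"],s["finger_force"],s["force"],s["wrist_torque"],s["position"])
env.move_straight([.5084,-.2662,.14],rate=.08);env.dwell(.2)
s=env.read_state();print(s["opening"],s["finger_force"],s["force"],s["clock"])
f=env.grab_frame("wrist");cv2.imwrite("pics/grasp.png",f["image"])
E
```

```text
[ 0.50883785 -0.26634697  0.05960311] [-1.79929393e+02 -2.34988815e-02 -8.82970811e+01] [ 0.6999403  -0.20033725  0.69255013]
0.18880390528813606 24.996838380466215 [-1.30809638  0.11218489 -0.08420747] [ 0.10121627 -0.01760416  0.01975241] [ 0.50843196 -0.26620879  0.05899285]
0.18196772271041795 24.997809065971524 [-0.08955    -1.80308017 -0.72375955] 10.6083
```

View pics/grasp.png

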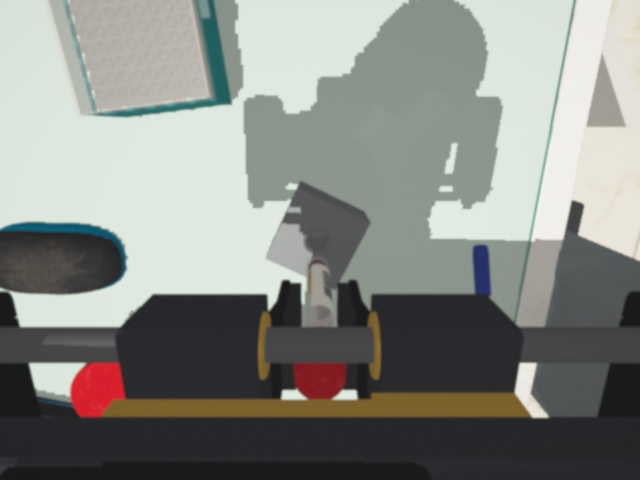

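The tube is held upright at columns 305–335, with its bottom end near (318,258) and the stopper at (320,378). Next is the gauge entry, with another look there.

```bash
cat >> h.py <<'E'
GO=np.array([.5428,-.0199]);GY=np.radians(1.7)
def gw(x,y=0.):
    c,s=np.cos(GY),np.sin(GY);return [GO[0]+c*x-s*y,GO[1]+s*x+c*y]
OR=[180,0,-88.3]
E
python3 - <<'E'
from workcell import env
from h import *
import cv2
f=env.grab_frame("wrist");print(ray(f,318,258,.087),env.read_state()["position"])
env.move_straight([*[.5084,-.2662],.20],rate=.2)
env.goto([*gw(-.062),.20],OR)
env.move_straight([*gw(-.062),.073],rate=.1,force_limit=6);env.dwell(.3)
s=env.read_state();print(s["position"],s["tool_rot"],s["force"],s["clock"],s["opening"])
f=env.grab_frame("wrist");cv2.imwrite("pics/entry.png",cv2.resize(f["image"][200:360,200:440],None,fx=3.2,fy=3.2,interpolation=cv2.INTER_CUBIC))
# predicted pixel of gap axis points
Rm=R.from_euler('xyz',f["orientation"],degrees=True)
def px(P):
    c=Rm.inv().apply(np.array(P)-f["position"]);return (np.array([f["cx"]+f["fx"]*c[0]/-c[2],f["cy"]-f["fy"]*c[1]/-c[2]])-[200,200])*3.2
for P in([*gw(-.045),.048],[*gw(-.0275,.0075),.048],[*gw(-.0275,-.0075),.048],[*gw(-.062,-.0066),.020],[*gw(-.062,0),.020]):print(np.round(px(P),1))
E
```

```text
[ 0.50833462 -0.26933959  0.087     ] [ 0.50829644 -0.26618709  0.13967286]
[ 0.48096402 -0.02166712  0.07326095] [-1.79964964e+02  1.03409510e-02 -8.82957369e+01] [ 0.18007581 -0.82189704  0.52465869] 13.8417 0.18574045997226907
[273.4 258.8]
[167.6 301.4]
[163.1 215.2]
[378.8 166.3]
[378.8 200.5]
```

View pics/entry.png

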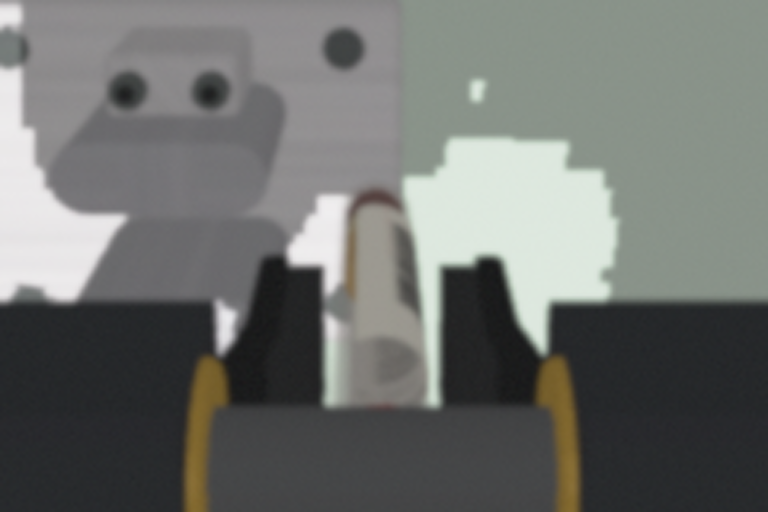

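The near edge of the tube bottom is at (377,188) in the crop, which suggests it sits about 1 mm to +y of the TCP. That matches the small lean seen earlier. I'll bias y by −1 mm and feed through the go gap in small steps with force feedback.

```bash
cat >> h.py <<'E'
def meanF(env,n=5):
    a=[]
    for _ in range(n): a.append(env.read_state()["force"]);env.dwell(.01)
    return fr(np.mean(a,0),np.zeros(2),GY)
E
python3 - <<'E'
from workcell import env
from h import *
y=-.001;z=.073
env.move_straight([*gw(-.060,y),z],rate=.03);env.dwell(.15)
b=meanF(env);print("base",b)
x=-.060
while x<.004:
    x+=.004
    hit=env.move_straight([*gw(x,y),z],rate=.03,force_limit=5)
    F=meanF(env)-b
    p=env.read_state()["position"];print(np.round(1e3*x,1),round(1e3*y,2),np.round(F,2),np.round(1e3*fr(p,GO,GY),1),hit)
    if abs(F[1])>1: y+=np.clip(.0003*F[1],-.0008,.0008)
    if hit and abs(F[0])>4: print("stop");break
print(env.read_state()["clock"])
E
```

```text
base [0.02826741 0.03902448]
-56.0 -1.0 [-0.18 -0.07] [-55.9  -1. ] False
-52.0 -1.0 [ 0.44 -0.32] [-51.9  -1. ] False
-48.0 -1.0 [-0.09 -0.05] [-47.9  -1. ] False
-44.0 -1.0 [-0.08  0.13] [-43.9  -1. ] False
-40.0 -1.0 [-0.62  0.34] [-39.9  -1. ] False
-36.0 -1.0 [-0.3   0.13] [-35.9  -1. ] False
-32.0 -1.0 [0.22 0.11] [-31.9  -1. ] False
-28.0 -1.0 [-0.32 -0.06] [-27.9  -1. ] False
-24.0 -1.0 [0.1  0.22] [-23.9  -1. ] False
-20.0 -1.0 [ 0.21 -0.03] [-19.9  -1. ] False
-16.0 -1.0 [-0.35 -0.29] [-15.9  -1. ] False
-12.0 -1.0 [-0.09  0.14] [-11.9  -1. ] False
-8.0 -1.0 [-0.24 -0.37] [-7.9 -1. ] False
-4.0 -1.0 [-0.26 -0.07] [-3.9 -1. ] False
0.0 -1.0 [-0.18 -0.06] [ 0.1 -1. ] False
4.0 -1.0 [-0.65  0.09] [ 4.1 -1. ] False
19.5333
```

Clean pass with no lateral force. Now the no-go gap.

```bash
python3 - <<'E'
from workcell import env
from h import *
y=-.001;z=.073
env.gripper_to(0.0,40);b=meanF(env);print("base",b)
x=.004
def rep(t):
    F=meanF(env)-b;s=env.read_state();print(t,np.round(1e3*x,2),np.round(F,2),np.round(1e3*fr(s["position"],GO,GY),2),round(s["clock"],2));return F
env.move_straight([*gw(.018,y),z],rate=.04,force_limit=3)
x=.018
while x<.042:
    x+=.001
    env.move_straight([*gw(x,y),z],rate=.02,force_limit=3)
    F=rep("a")
    if F[0]<-1.5: break
t0=None
for i in range(40):
    e=6+F[0]
    if abs(e)>.5: x+=np.clip(.0002*e,-.0004,.0006)
    env.move_straight([*gw(x,y),z],rate=.02)
    F=rep("p")
    if F[0]<-5:
        t0=t0 or env.read_state()["clock"]
    else: t0=None
    if t0 and env.read_state()["clock"]-t0>1.2: break
    if F[0]<-8.5: x-=.0005
    if x>.046:break
s=env.read_state();print(s["position"],s["force"],s["wrist_torque"],s["opening"],s["clock"])
E
```

```text
base [-0.60725119  0.15991111]
a 19.0 [ 0.56 -0.32] [18.91 -1.01] 20.58
a 20.0 [ 0.4  -0.06] [20.   -1.01] 20.88
a 21.0 [ 0.33 -0.19] [21.01 -1.03] 21.17
a 22.0 [ 0.84 -0.38] [22.05 -1.01] 21.46
a 23.0 [ 0.94 -0.18] [23.03 -0.99] 21.75
a 24.0 [ 0.53 -0.29] [24.05 -0.99] 22.04
a 25.0 [ 0.44 -0.37] [25.01 -1.03] 22.33
a 26.0 [ 0.73 -0.52] [26.03 -0.99] 22.62
a 27.0 [ 0.71 -0.11] [27.05 -1.01] 22.92
a 28.0 [ 0.38 -0.42] [28.02 -1.01] 23.21
a 29.0 [ 0.66 -0.36] [29.01 -1.02] 23.5
a 30.0 [ 0.99 -0.03] [30.   -1.02] 23.79
a 31.0 [ 1.05 -0.26] [31.01 -1.01] 24.08
a 32.0 [0.59 0.02] [32.02 -0.99] 24.38
a 33.0 [ 0.47 -0.27] [33.01 -1.01] 24.67
a 34.0 [0.89 0.19] [33.97 -1.  ] 24.96
a 35.0 [-0.33 -0.18] [34.7  -1.05] 25.25
a 36.0 [-2.09  0.44] [35.46 -1.07] 25.54
p 36.6 [-2.7   0.32] [36.06 -1.07] 25.83
p 37.2 [-4.01  0.63] [36.64 -1.08] 26.12
p 37.6 [-4.84  0.67] [36.97 -1.09] 26.42
p 37.83 [-4.89  0.72] [37.1  -1.12] 26.71
p 38.05 [-4.55  0.69] [37.19 -1.15] 27.0
p 38.34 [-5.02  0.88] [37.32 -1.15] 27.29
p 38.53 [-5.14  0.75] [37.42 -1.18] 27.58
p 38.71 [-5.64  0.39] [37.49 -1.2 ] 27.88
p 38.71 [-5.36  0.48] [37.48 -1.21] 28.17
p 38.83 [-5.35  0.51] [37.57 -1.21] 28.46
p 38.96 [-5.73  0.7 ] [37.63 -1.22] 28.75
[ 0.58044498 -0.02000811  0.07274416] [-6.57614145  1.12363132  3.94160592] [0.21197211 2.02684877 0.0469936 ] 0.18141823760971867 28.75
```

```bash
python3 - <<'E'
from workcell import env
from h import *
import cv2
env.move_straight([*gw(.028,-.001),.073],rate=.03);env.dwell(.1);s=env.read_state();print(s["force"],s["opening"])
env.move_straight([*gw(.026,-.001),.20],rate=.12)
o=[180,0,-84];T=[.4998,.2965]
env.goto([*T,.20],o)
env.move_straight([*T,.118],rate=.12,force_limit=6);env.dwell(.3)
f=env.grab_frame("wrist");s=env.read_state();print(s["position"],s["force"],s["clock"],s["opening"])
np.save("pics/rk.npy",{k:v for k,v in f.items() if k!="image"},allow_pickle=True)
cv2.imwrite("pics/rk.png",cv2.resize(f["image"][200:360,200:440],None,fx=3.2,fy=3.2,interpolation=cv2.INTER_CUBIC))
Rm=R.from_euler('xyz',f["orientation"],degrees=True)
def px(P):
    c=Rm.inv().apply(np.array(P)-f["position"]);return np.round((np.array([f["cx"]+f["fx"]*c[0]/-c[2],f["cy"]-f["fy"]*c[1]/-c[2]])-[200,200])*3.2,1)
print("hole",px([.4998,.2974,.04]),px([.4998,.2974-.0081,.04]),"bottom",px([T[0],T[1],.065]),px([T[0],T[1]-.0042,.065]))
E
```

```text
[ 0.12975654 -0.17602314 -0.22066768] 0.17816419218253227
[0.49990722 0.29666097 0.11845058] [-0.55306316 -0.34558197 -0.3273965 ] 32.9917 0.18205879490678623
hole [379.3 161.5] [383.5 123.5] bottom [379.4 198.7] [381.8 177.2]
```

View pics/rk.png

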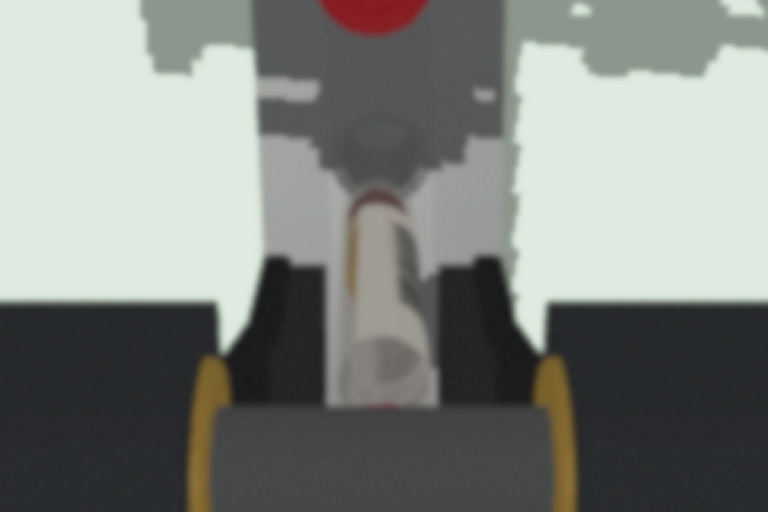

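The tube bottom is at (377,187) and the hole at (379,158), which is about 0.7 mm toward −y of my estimate. I'll adjust and insert.

```bash
python3 - <<'E'
from workcell import env
from h import *
T=[.4995,.2957]
env.move_straight([*T,.11],rate=.05)
h=env.move_straight([*T,.0595],rate=.03,force_limit=4);env.dwell(.1)
s=env.read_state();print(h,s["position"],s["force"],s["wrist_torque"],s["clock"])
E
```

```text
False [0.49958495 0.29573375 0.05966573] [ 0.28827528  0.34169403 -0.12553268] [ 0.12301929 -0.04145898  0.03569204] 35.2333
```

```bash
python3 - <<'E'
from workcell import env
from h import *
import cv2
T=[.4995,.2957]
h=env.move_straight([*T,.057],rate=.01,force_limit=3)
s=env.read_state();print(h,s["position"],s["force"])
env.gripper_to(0.6);env.dwell(.3)
s=env.read_state();print(s["opening"],s["finger_force"],s["force"])
env.move_straight([*T,.20],rate=.08)
env.goto([.46,.20,.30],[180,0,-84]);env.dwell(.3)
f=env.grab_frame("wrist");cv2.imwrite("pics/end.png",f["image"])
f=env.grab_frame("scene");cv2.imwrite("pics/end_s.png",f["image"])
a=cv2.resize(cv2.imread("pics/end.png"),(400,300));b=cv2.resize(f["image"][150:270,180:340],(400,300))
cv2.imwrite("pics/endm.png",np.hstack([a,b]));print(env.read_state()["clock"])
E
```

```text
True [0.49980504 0.29588295 0.05887481] [0.25352791 0.23227127 3.72828241]
0.6013663758378448 0.0 [-1.24289588 -0.47377263 -0.38250259]
39.6
```

View pics/endm.png

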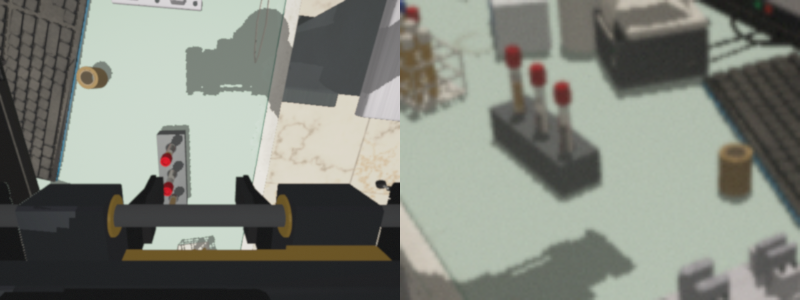

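All three tubes stand upright in the rack, with stoppers at (513,55), (538,75) and (563,93) in the scene crop, and the tape roll hasn't moved. The gripper is clear.

```bash
python3 -c "
from workcell import env
print(env.close_job())"
```

```text
the job is handed in; nothing more can be done
None
```

The tube went through the go gap without touching, was stopped by the no-go gap and pressed there at about 5–6 N for just over a second, and now stands released in the rack's middle hole; the job was handed in at about 40 s of the 67 s, and no verdict was shown.

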